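Close the bench pressure vessel with its bayonet plug and wing handle

ROBOT

A 7-joint arm with a two-finger parallel gripper is mounted at the origin on a cart in front of the work surface, level with it; the furniture and walls round the work are solid. World frame = base frame: x ahead of the robot, y to its left, z up, the work surface at z = 0. Lengths are in m, angles in rad, forces in N, time in s.
With the tool pointing down it reaches from about 0.4 to 0.85 m from the base axis. Payload 10.4 kg.
Tool frame: the origin (TCP) lies at the very end of the fingers, on their centre line; the grasp point (between the pads) lies 19 mm behind it; z points along the fingers, y is the line along which they close (so a half turn about z gives the same grasp; the last joint's range is limited). The gripper opens to 87 mm and grips with 3 to 60 N. Pads are 19 mm wide; open, the fingers measure 117 mm over their backs; the gripper's body (75 mm by 190 mm) begins 51 mm behind the grasp point.
Start: joints at [-1.317, 0.332, -0.065, 1.46, 0.022, 1.35, -0.088], TCP at [0.171, 0.601, 0.223] pointing down, gripper open.
Joint ranges: [-2.6, 2.6], [-0.5, 2.12], [-1.47, 1.34], [0.16, 2.42], [-1.27, 4.41], [0.06, 2.06], [-2.6, 2.6]. Speed limits (rad/s): [2.22, 2.22, 2.79, 2.79, 3.14, 3.14, 3.14].

INTERFACE

Orientations are given as a unit quaternion [x, y, z, w].
In Python, from bench import r gives the robot as it stands.
- The arm moves only by the tool tcp_steps, called after "Emit:" in YAML: its name, and indented under it one key for each argument. Schema: {"type":"object","properties":{"segments":{"type":"array","items":{"type":"array","prefixItems":[{"type":"array","items":{"type":"number"},"minItems":3,"maxItems":3},{"type":"number"},{"type":"number"}],"minItems":3,"maxItems":3},"minItems":1,"maxItems":12},"grip_force":{"type":"number"},"only":{"type":"string"},"quiet":{"type":"boolean"},"lines":{"type":"string"}},"required":["segments"],"additionalProperties":false}. segments is a list of rows, 1 to 12 of them, each written [[dx, dy, dz], turn, opening]: dx, dy, dz in parts of the range, where 1.0 means 100 cm, then a turn about the tool's z in normalised numbers (1 is pi/2 rad), then the finger opening in m; each row is the pose to reach, as a shift and turn from the pose commanded when the call began, along the tool's axes at that moment; what a row does not reach only later rows make up. A row lasts 1/10 s, in which the tool goes at most 0.05 m and 0.15 rad, less where a joint would pass 70% of its speed; a pose out of reach is approached as far as the arm can. The fingers move at their own pace and stop on an object; grip_force is the grip in N (left out, the last holds). Time passes only in rows, so rows that do not move let the fingers close. The tool returns the time, the measured TCP pose, the force, the opening and the grip force at its end. only (a regular expression) keeps the lines of the reply that match it, lines (a string "A,B") keeps lines A to B, and quiet returns only ok. No shift or turn number may pass 1 either way. Input that does not fit is refused with a message, and nothing moves.
- r.read_state(): the state, without advancing time (a new reading comes with each control period).
- r.camera(name): name is "scene" or "top" or "wrist"; returns a dict with "img" (480x640x3 uint8, red, green, blue), "fx", "fy", "cx", "cy" (pixels), "pose" (4x4, takes a point from camera to world coordinates). Camera axes: x right, y down, z forward; pixel columns grow to the right and rows downward; lengths in m; the calibration is good to about 2 mm. A picture is of the moment at which its call begins. There is no depth.
- r.close_job(): hands the job in; it is judged then, once.
Trained networks look in the newest picture that a camera, given by its name, has taken for a name from the list of things; names that differ only in an ending like _2 or _b are one class to them, and where a whole thing is asked for, a point or a joint stands for the part that bears it (a point fixed in the world has none). Each returns a list of dicts, best first, with "p" (0 to 1); they miss things now and then, are a little off and sometimes report something else, mostly with a low value. They report only what shows in the picture. A call takes as long as a camera call.
- r.recognise(camera, label): "position" ([column, row] as shares, 0 to 1, of the picture: columns of its width, rows of its height, amid what is visible of it).
- r.regions_of(camera, label): "pixels" (480x640 bool, what is visible of it) and "position" ([column, row] as shares, 0 to 1, of the picture: columns of its width, rows of its height, amid what is visible of it).
The state is a dict: "time": time; "joint_positions": joint angles; "joint_vel": joint speeds; "joint_torque": joint torques, N m; "ee_pos": TCP position; "eef_rot": TCP orientation; "ft_force": force on the tool from outside, world axes, zero at the start; "torque": the same for the moment, N m; "width": finger opening in m; "grip_force": force on a finger pad.
Only numpy, scipy, OpenCV 4.12 (cv2) and the standard library are available. Lean on these libraries where they do the work, as an engineer would, in place of code of your own. Each camera call takes 0.05 s, during which the arm holds its last target. There are 200 camera calls.

TASK

Close the pressure vessel: slide the steel closure plug gently down, without dropping it, into the vessel's bore, its two lugs through the two slots of the collar, until it sits fully home. Then push the orange wing handle fully down onto the plug's square drive until the spring ball clicks into the handle, and with the handle turn the plug clockwise, seen from above, to its stop so that its lugs are locked under the collar; leave the handle on, and do not disturb the other things on the bench.

Things in the scene. Friction and masses are not known exactly. Their poses are not given: they have to be found in the camera images.
- vessel: Squat stainless pressure vessel fixed to the bench: round collar 124 mm wide, foot 137 mm, a gauge and a small black-knobbed bleed valve on its left (both under 110 mm high, over 60 mm from the axis). Origin: centre of its underside on the bench, z up along the bore; collar top at z = 80 mm. The blind bore is 57.2 mm wide, its floor at z = 12 mm.
- vessel_mouth (a point): Centre of the bore's mouth, on the vessel's axis, level with the collar's flat top (80 mm above the bench). The mouth has a 1 mm chamfer.
- vessel_slot (a point): Middle of one of the two slots through the 9.5 mm thick collar, at its top, 38 mm from the axis towards the vessel's +x (white line on the collar beside it); the other slot is at -x. Each is 50 degrees wide and reaches out to radius 47 mm. Below lies a groove, z = 58 to 70.5 mm, in which the plug's lugs turn.
- vessel_lock (a point): Where a lug stands when locked (red line on the collar): on the collar's top, 38 mm from the axis, 62 degrees clockwise from the slot point seen from above. Stops in the groove end the plug's turn there; the other way it turns at most 9 degrees from the slot.
- plug: Steel closure plug, about 0.6 kg, 96 mm tall, standing upright. Origin: centre of its underside, z up. Spigot 56 mm wide from z = 0 to 42 mm, foot chamfered 2 mm, two black seal rings; cap 53 mm wide up to z = 66 mm; square drive above it. Fully home its origin is 16 mm above the vessel's origin, on its axis, the lugs on the groove's floor, the cap 2 mm above the collar.
- plug_lug (a point): Outer edge of the plug's lug at its +x side, 44 mm from the axis, 47 mm above the plug's origin; an equal lug is at -x. Lugs are 36 degrees wide and 10 mm thick (z = 42 to 52 mm); red lines on the cap mark them. Either lug may go into either slot.
- plug_drive (a point): Centre of the plug's square drive, 81 mm above the plug's origin: 24 x 24 mm, flats facing the plug's x and y, from z = 66 mm (cap) to z = 96 mm, top edges chamfered 2 mm. The plug is gripped here, best on the flats facing +x and -x, as the spring ball is in the +y flat.
- drive_ball (a joint): Spring ball, 10 mm, in the middle of the drive's +y flat, 15 mm above the cap: 0 = out, 3 mm proud; grows (m) as it is pressed in, with 9 to 14 N. The handle's mouth meets it 15 mm above its seat; a push of 6 to 18 N takes the handle over it, some 6 mm above its seat it snaps out into the handle's window (back to 0) and draws the handle down.
- handle: Removable orange wing handle, about 0.28 kg, 84 mm tall, standing upright on its steel socket, 45 mm wide. Origin: centre of the socket's rim (its underside), z up. Socket hole: square 25.2 mm, sides along x and y, 33 mm deep, mouth flared to 31 mm over 7 mm; a ball window in each of the four sides, so it fits in any quarter turn. Fully on, its origin is 66 mm above the plug's origin.
- handle_wing (a point): Middle of the handle's wing, 72 mm above the handle's origin: the wing is 110 mm long along the handle's x, 16 mm wide along its y, from z = 60 to 84 mm; below it a 15 mm neck from z = 42 to 60 mm. It is pinched across y over the neck. The handle has about 3 degrees of turning play on the drive.
- pipette: White pipette with blue plunger, 228 mm long, lying on the bench: leave alone.
- timer: White digital timer, 66 x 70 x 19 mm, lying on the bench: leave alone.
- forceps: Thin metal forceps, 124 mm long, lying on the bench: leave alone.
- red_tip_box: Red box of pipette tips with a clear lid, 90 x 122 x 71 mm, standing on the bench: leave alone.

How it is judged:
On the way, in this order (a step that is already met when the one before it is completed fails the run):
1. the plug is fully home in the vessel's bore, its lugs below the collar, not yet turned (z of plug in the frame of vessel below 0.019 m and horizontal distance between plug and vessel below 0.003 m and angle between plug's own z axis and vertical below 0.06 rad and angle between the x axis of plug and the x axis of vessel, either way round below 0.3 rad), for 0.2 s.
2. the handle is fully on the square drive and the spring ball has clicked out into it, the plug still home and not yet turned (z of handle in the frame of plug between 0.064 and 0.0685 m and horizontal distance between handle and plug below 0.003 m and value of joint drive_ball below 0.0015 m and z of plug in the frame of vessel below 0.019 m and angle between the x axis of plug and the x axis of vessel, either way round below 0.3 rad), for 0.2 s.
3. the plug is turned to its stop with the handle on it (angle between the x axis of plug and the x axis of vessel, either way round above 0.9 rad and z of plug in the frame of vessel below 0.02 m and z of handle in the frame of plug below 0.0685 m), for 0.2 s.
At the end, for the whole second after the job is handed in: The plug stands upright in the bore, within 3 mm of fully home and of the axis, turned at least 52 degrees from the slots, lugs under the collar; the handle is on its drive, within 2.5 mm of fully down and 3 mm of its axis, the spring ball out (within 1.5 mm); both released and at rest (z of plug in the frame of vessel below 0.019 m and horizontal distance between plug and vessel below 0.003 m and angle between plug's own z axis and vertical below 0.06 rad and angle between the x axis of plug and the x axis of vessel, either way round above 0.9 rad and z of handle in the frame of plug between 0.064 and 0.0685 m and horizontal distance between handle and plug below 0.003 m and value of joint drive_ball below 0.0015 m and linear speed of each of handle, plug below 0.02 m/s); the robot touches nothing.
It fails at once if the pipette, timer, forceps or tip box is moved by more than 4 cm (distance of any of pipette, timer, forceps, red_tip_box from where it was at the start of the episode above 0.04 m).
It fails at once if the plug is dropped or rammed into the vessel's bore: it moves at over 0.5 m/s in it (horizontal distance between plug and vessel below 0.01 m and z of plug in the frame of vessel below 0.078 m and linear speed of plug above 0.5 m/s).
It also fails if it takes over 58 s, if anything falls off the work surface, if the arm or the gripper's body presses on something with over 40 N, if the wrist force passes 120 N, or if a joint passes its speed limit or range.

## Working session

There is one attempt and no reset: what is moved stays moved. The work goes in short steps, Python scripts to look and compute and a tool call to move; the robot and the scene stay as the last step left them, time stands still between calls to the robot, and variables do not carry over. Pictures are saved under pics/ and viewed, at most 10 in all, crops included, and the job is handed in when it is done.

```bash
mkdir -p pics; ls; cat > h.py <<'E'
import numpy as np,cv2
from bench import r
def ray(c,u,v):
    d=c["pose"][:3,:3]@np.array([(u-c["cx"])/c["fx"],(v-c["cy"])/c["fy"],1]); return c["pose"][:3,3],d/np.linalg.norm(d)
def atz(c,u,v,z):
    o,d=ray(c,u,v); return o+d*(z-o[2])/d[2]
def proj(c,p):
    q=np.linalg.inv(c["pose"])@np.append(p,1); return np.array([c["fx"]*q[0]/q[2]+c["cx"],c["fy"]*q[1]/q[2]+c["cy"]])
def save(c,n): cv2.imwrite(f"pics/{n}.png",c["img"][:,:,::-1])
E
python3 - <<'E'
from h import *
Z=dict(vessel=.05,vessel_mouth=.08,vessel_slot=.08,vessel_lock=.08,plug=.045,plug_lug=.047,plug_drive=.081,handle=.05,handle_wing=.072,drive_ball=.081,red_tip_box=.04,timer=.01,pipette=.01,forceps=.003)
for n in ("top","scene"):
    c=r.camera(n); save(c,n); print(n,c["pose"][:3].round(3).tolist(),c["fx"])
    for l in Z:
        for d in r.recognise(n,l)[:2]:
            u,v=d["position"][0]*640,d["position"][1]*480
            print(l,round(d["p"],2),round(u),round(v),atz(c,u,v,Z[l]).round(3))
s=r.read_state();print(s)
E
```

```text
pics
top [[-0.023, -0.998, 0.058, 0.429], [-1.0, 0.023, -0.008, 0.045], [0.007, -0.058, -0.998, 1.326]] 536.4431967544926
vessel 0.86 252 206 [0.584 0.157 0.05 ]
vessel 0.62 337 264 [ 0.442 -0.044  0.05 ]
vessel_mouth 0.76 251 205 [0.585 0.155 0.08 ]
vessel_mouth 0.19 155 270 [0.436 0.379 0.08 ]
vessel_slot 0.79 254 208 [0.576 0.15  0.08 ]
vessel_lock 0.92 250 210 [0.573 0.158 0.08 ]
plug 0.89 156 269 [0.441 0.387 0.045]
plug_lug 0.71 444 266 [ 0.431 -0.299  0.047]
plug_lug 0.6 156 272 [0.433 0.387 0.047]
plug_drive 0.94 156 272 [0.433 0.379 0.081]
handle 0.78 340 263 [ 0.444 -0.05   0.05 ]
handle_wing 0.75 340 263 [ 0.445 -0.049  0.072]
red_tip_box 0.72 172 185 [0.641 0.349 0.04 ]
red_tip_box 0.52 156 271 [0.434 0.389 0.04 ]
timer 0.65 445 267 [ 0.429 -0.31   0.01 ]
pipette 0.84 274 265 [0.444 0.107 0.01 ]
forceps 0.57 442 266 [ 0.431 -0.306  0.003]
scene [[0.798, -0.271, 0.538, -0.144], [-0.602, -0.378, 0.704, -0.807], [0.013, -0.886, -0.464, 0.647]] 512.8593569206082
vessel 0.74 320 227 [0.553 0.138 0.05 ]
vessel_mouth 0.78 325 227 [0.527 0.083 0.08 ]
vessel_slot 0.91 320 225 [0.5
[... 724 characters left out ...]
oint_positions': array([-1.3165834 ,  0.33217748, -0.06470452,  1.46007988,  0.02159228,
        1.34988833, -0.08848357]), 'joint_vel': array([ 0.00154043,  0.00173079,  0.00038918, -0.0001424 , -0.00100578,
        0.0013375 ,  0.00087997]), 'joint_torque': array([-1.07180340e-04, -6.23028588e+01,  2.45690555e-02, -3.90126371e+01,
       -6.11323141e-02,  3.14578833e-02,  2.81048187e-05]), 'ee_pos': array([0.17079301, 0.60124792, 0.22259922]), 'eef_rot': array([ 1.37954179e-01,  9.90438610e-01,  7.14405650e-05, -5.92854201e-06]), 'ft_force': array([0.61183014, 0.1031412 , 0.2748628 ]), 'torque': array([-0.02763587, -0.04466675,  0.03231395]), 'grip_force': 0.0, 'width': 0.0871471548910405}
```

```bash
python3 - <<'E'
import cv2,numpy as np
i=cv2.imread("pics/top.png")
a=[cv2.resize(i[v-35:v+35,u-45:u+45],(400,311),interpolation=cv2.INTER_CUBIC) for u,v in((252,206),(156,270))]
b=cv2.resize(i[228:298,295:385],(400,311),interpolation=cv2.INTER_CUBIC)
c=cv2.resize(i[120:330,100:370],(400,311))
o=np.vstack([np.hstack(a),np.hstack([b,c])]);cv2.imwrite("pics/crop1.png",o[:600])
E
```

```text
(no output)
```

View pics/crop1.png

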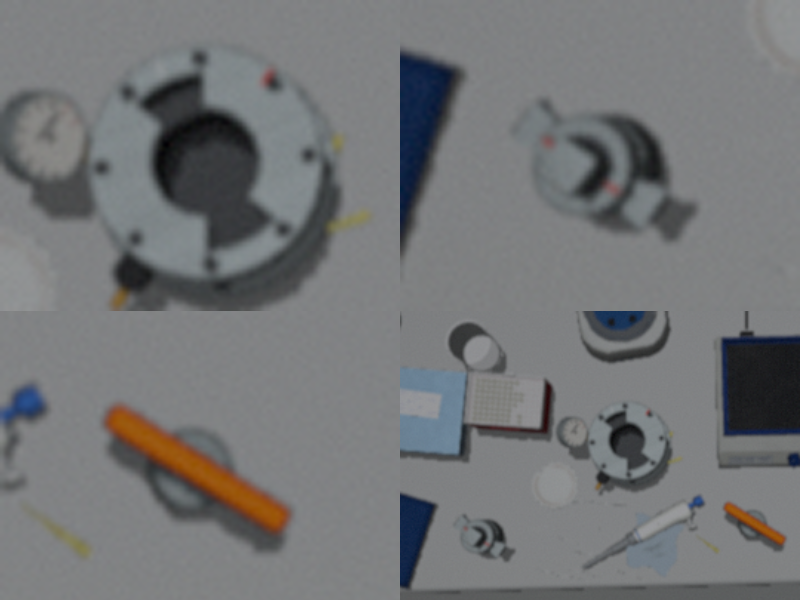

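View pics/scene.png

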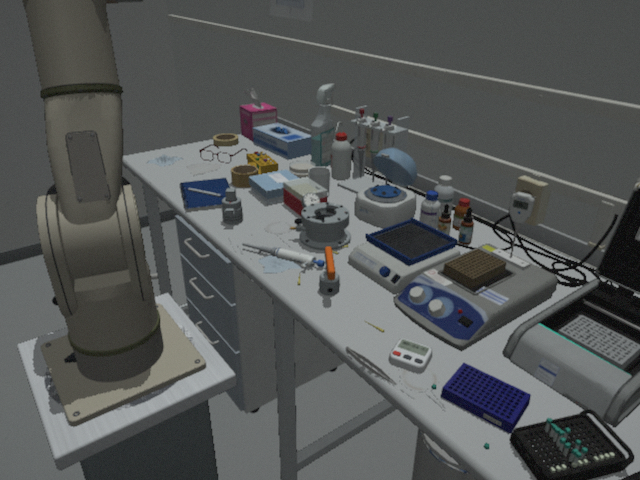

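Top crop: vessel centre at about px (253,207), with slots running upper-left to lower-right (about 27° in world) and the red lock line clockwise of them. Plug is at (156,270) with its lugs at about 52°. The handle wing is at about 57°, at (340,263). Next I move over the plug.

The rows are not in the units I measure in: turns go in shares of pi/2 rad. I convert before sending: 0.38 rad / 1.5708 = 0.2419.

Emit:
tcp_steps:
  segments:
    - [[-0.04, -0.02, 0], 0.0637, 0.087]
    - [[-0.08, -0.04, 0], 0.1273, 0.087]
    - [[-0.12, -0.055, 0], 0.191, 0.087]
    - [[-0.165, -0.075, 0], 0.2419, 0.087]
    - [[-0.21, -0.095, 0], 0.2419, 0.087]
    - [[-0.255, -0.115, 0], 0.2419, 0.087]
    - [[-0.29, -0.131, 0], 0.2419, 0.087]
    - [[-0.312, -0.141, 0], 0.2419, 0.087]
    - [[-0.312, -0.141, 0], 0.2419, 0.087]
    - [[-0.312, -0.141, 0], 0.2419, 0.087]
  grip_force: 15

```text
time: 2.5
ee_pos: [0.4323, 0.3804, 0.2226]
eef_rot: [0.323, 0.946, 0.0, -0.0]
ft_force: [-0.8, 0.2, 0.5]
width: 0.0871
grip_force: 0.0
```

```bash
python3 - <<'E'
from h import *
c=r.camera("wrist"); save(c,"w1"); print(c["pose"].round(3).tolist(),c["fx"])
for l,z in (("plug_drive",.081),("plug_lug",.047)):
    for d in r.recognise("wrist",l)[:3]:
        u,v=d["position"][0]*640,d["position"][1]*480
        print(l,round(d["p"],2),round(u),round(v),atz(c,u,v,z).round(4))
E
```

```text
[[0.611, 0.758, 0.226, 0.371], [0.791, -0.586, -0.175, 0.429], [-0.0, 0.286, -0.958, 0.384], [0.0, 0.0, 0.0, 1.0]] 416.23011386813926
plug_drive 0.8 327 198 [0.4274 0.3991 0.081 ]
plug_lug 0.56 326 198 [0.4329 0.3953 0.047 ]
plug_lug 0.41 229 408 [0.5399 0.1964 0.047 ]
```

View pics/w1.png

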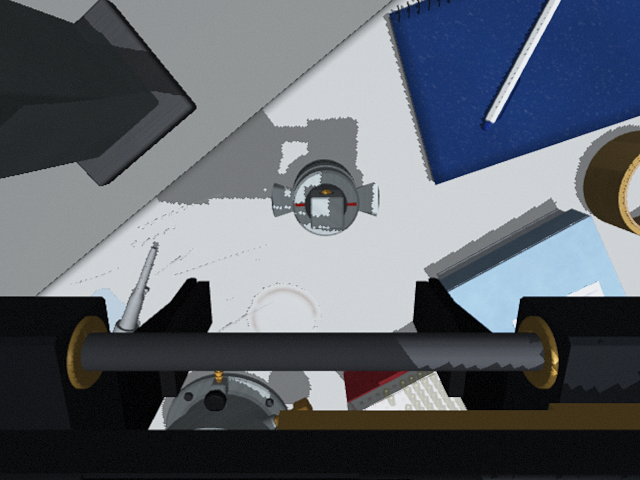

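The plug drive's top face is centred at about (328,210). The red lines lie horizontal at row 204, so the fingers already line up with the plug's x.

```bash
python3 - <<'E'
import cv2
from h import *
i=cv2.imread("pics/w1.png"); cv2.imwrite("pics/w1c.png",cv2.resize(i[150:245,260:390],(780,570),interpolation=cv2.INTER_CUBIC))
c=r.camera("wrist");s=r.read_state();t=s["ee_pos"]
x=-c["pose"][:3,1]*0
from scipy.spatial.transform import Rotation as R
Rt=R.from_quat(s["eef_rot"]).as_matrix()
for n,u,v,z in (("top",327.5,210,.096),("lugs",326,199,.052),("red",325,204,.066)):
    p=atz(c,u,v,z); print(n,p.round(4),"tool",(Rt.T@(p-t)).round(4))
E
```

```text
top [0.4305 0.397  0.096 ] tool [0.0102 0.0118 0.1265]
lugs [0.4317 0.3965 0.052 ] tool [0.0089 0.0122 0.1705]
red [0.4318 0.3949 0.066 ] tool [0.0079 0.0109 0.1565]
```

View pics/w1c.png

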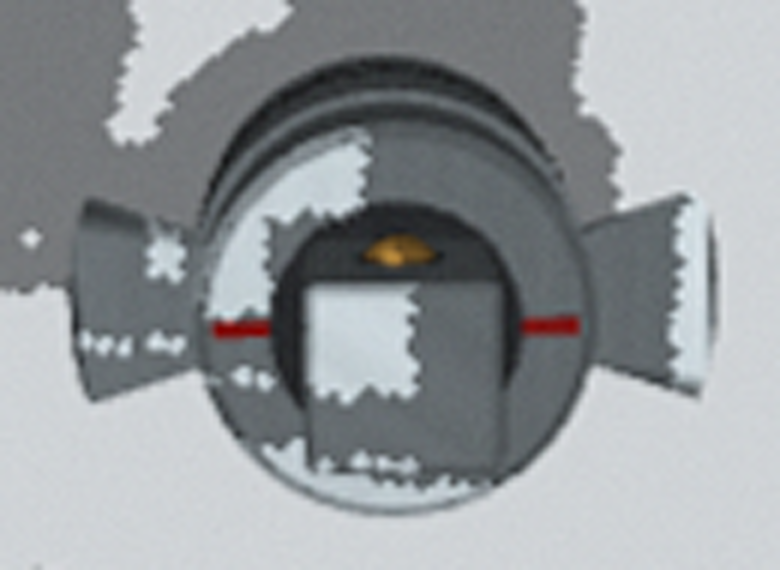

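Emit:
tcp_steps:
  segments:
    - [[0.0085, 0.0115, 0.03], 0, 0.087]
    - [[0.0085, 0.0115, 0.07], 0, 0.087]
    - [[0.0085, 0.0115, 0.11], 0, 0.06]
    - [[0.0085, 0.0115, 0.14], 0, 0.05]
    - [[0.0085, 0.0115, 0.152], 0, 0.04]
    - [[0.0085, 0.0115, 0.152], 0, 0.02]
    - [[0.0085, 0.0115, 0.152], 0, 0.01]
    - [[0.0085, 0.0115, 0.152], 0, 0.01]
    - [[0.0085, 0.0115, 0.152], 0, 0.01]
    - [[0.0085, 0.0115, 0.152], 0, 0.01]
  grip_force: 45

```text
time: 3.7
ee_pos: [0.4331, 0.395, 0.0715]
eef_rot: [0.323, 0.947, 0.001, 0.0]
ft_force: [0.4, -0.1, -0.8]
width: 0.0307
grip_force: 0.0
```

Emit:
tcp_steps:
  segments:
    - [[0, 0, 0], 0, 0.01]
    - [[0, 0, 0], 0, 0.01]
    - [[0, 0, 0], 0, 0.01]
    - [[0, 0, -0.005], 0, 0.01]
    - [[0, 0, -0.02], 0, 0.01]
    - [[0, 0, -0.05], 0, 0.01]
    - [[0, 0, -0.09], 0, 0.01]
    - [[0, 0, -0.13], 0, 0.01]
    - [[0, 0, -0.15], 0, 0.01]
    - [[0, 0, -0.15], 0, 0.01]
    - [[0, 0, -0.15], 0, 0.01]
  grip_force: 45

```text
time: 4.8
ee_pos: [0.4323, 0.3943, 0.2197]
eef_rot: [0.322, 0.947, -0.0, -0.0]
ft_force: [-0.0, -0.3, -8.5]
width: 0.0238
grip_force: 45.0
```

```bash
python3 - <<'E'
from h import *
from scipy.spatial.transform import Rotation as R
s=r.read_state();Rt=R.from_quat(s["eef_rot"]).as_matrix()
c=r.camera("top");save(c,"top2")
m=max(r.regions_of("top","vessel"),key=lambda d:d["p"])["pixels"]
v,u=np.nonzero(m);print(u.min(),u.max(),v.min(),v.max())
for P in ((253.2,207),):
    p=atz(c,*P,.08);print(p.round(4),(Rt.T@(p-s["ee_pos"])).round(4))
print(proj(c,[.583,.152,.08]))
i=c["img"][160:255,195:315,::-1];cv2.imwrite("pics/v2.png",cv2.resize(i,(760,600),interpolation=cv2.INTER_CUBIC))
E
```

```text
206 282 181 239
[0.5789 0.1504 0.08  ] [-0.265  -0.1035  0.1398]
[252.49737042 205.27052005]
```

View pics/v2.png

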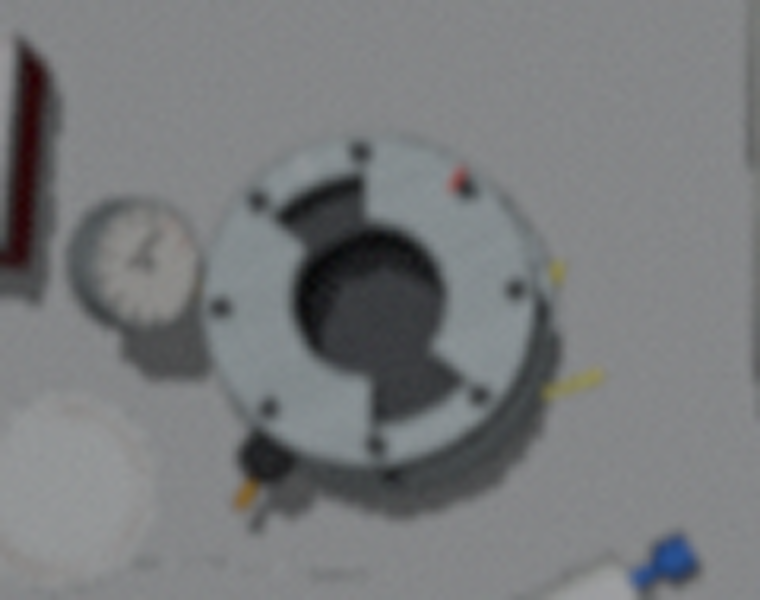

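Plug held (24 mm opening, 8.5 N load including its weight). The top image puts the vessel axis at px (252.7,206.7), which is (0.5795,0.1516), with the slot direction at about 23.5°.

Converted, 0.508 rad / 1.5708 = 0.3234.

Emit:
tcp_steps:
  segments:
    - [[-0.03, -0.01, 0], 0.0637, 0.01]
    - [[-0.07, -0.025, 0], 0.1273, 0.01]
    - [[-0.11, -0.04, 0], 0.191, 0.01]
    - [[-0.15, -0.06, 0], 0.2546, 0.01]
    - [[-0.19, -0.075, 0], 0.3234, 0.01]
    - [[-0.23, -0.09, 0], 0.3234, 0.01]
    - [[-0.255, -0.099, 0], 0.3234, 0.01]
    - [[-0.2646, -0.1024, 0], 0.3234, 0.01]
    - [[-0.2646, -0.1024, 0.03], 0.3234, 0.01]
    - [[-0.2646, -0.1024, 0.05], 0.3234, 0.01]
    - [[-0.2646, -0.1024, 0.05], 0.3234, 0.01]
    - [[-0.2646, -0.1024, 0.05], 0.3234, 0.01]
  grip_force: 45

```text
time: 6.1
ee_pos: [0.5791, 0.1525, 0.1701]
eef_rot: [0.55, 0.835, -0.001, -0.001]
ft_force: [0.5, 0.3, -6.4]
width: 0.0235
grip_force: 45.0
```

```bash
python3 - <<'E'
from h import *
s=r.read_state();print(s["ee_pos"])
c=r.camera("wrist");save(c,"w2");print(c["pose"].round(4).tolist(),c["fx"],c["cx"],c["cy"])
for p in ([.5795,.1516,.08],): print(proj(c,p))
E
```

```text
[0.57912689 0.15247819 0.17009687]
[[0.9185, 0.3792, 0.1118, 0.549], [0.3954, -0.8798, -0.264, 0.2255], [-0.0017, 0.2867, -0.958, 0.3318], [0.0, 0.0, 0.0, 1.0]] 416.23011386813926 312.13749215011694 233.79068377141283
[310.94772563 240.77783077]
```

View pics/w2.png

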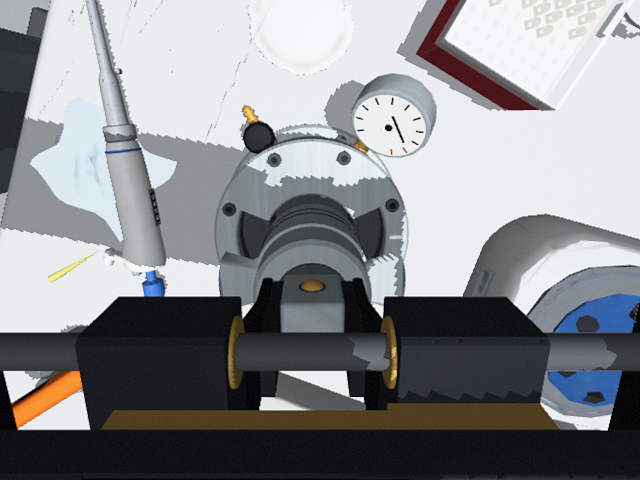

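```bash
python3 - <<'E'
from h import *
from scipy.optimize import least_squares
from scipy.spatial.transform import Rotation as R
c=r.camera("wrist");s=r.read_state();t=s["ee_pos"];Rt=R.from_quat(s["eef_rot"]).as_matrix()
P=np.array([atz(c,u,v,.08)[:2] for u,v in((229,210),(391,206),(274,160),(344,158))])
f=least_squares(lambda q:np.hypot(*(P-q[:2]).T)-q[2],[.58,.15,.055]);print("centre,r",f.x.round(4),f.fun.round(4))
d=(P-f.x[:2]);print("ang",np.degrees(np.arctan2(d[:,1],d[:,0])).round(1))
p=np.append(f.x[:2],.08);print("tool",(Rt.T@(p-t)).round(4))
print("tool y ang",np.degrees(np.arctan2(Rt[1,1],Rt[0,1])))
for z in (0,.047,.066,.081):
    print(z,proj(c,t+np.array([0,0,z-.0705])).round(1))
# ball & cap in image
i=c["img"][150:330,210:410,::-1];cv2.imwrite("pics/w2c.png",cv2.resize(i,(660,594),interpolation=cv2.INTER_CUBIC))
E
```

```text
centre,r [0.5797 0.153  0.0541] [ 0.0001 -0.0001 -0.0001  0.0001]
ang [-176.5   46.   137.5   91.7]
tool [ 0.0007 -0.0003  0.0916]
tool y ang 23.287406852446964
0 [311.  249.9]
0.047 [310.8 281.6]
0.066 [310.7 298.9]
0.081 [310.6 315.3]
```

View pics/w2c.png

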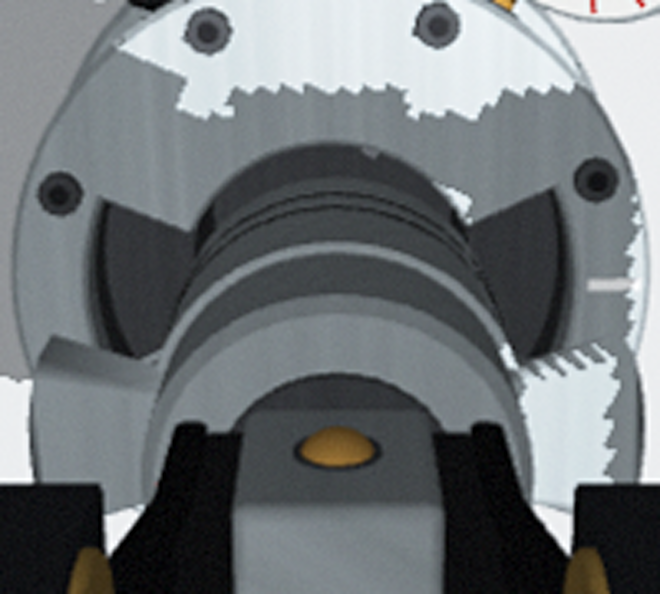

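```bash
python3 - <<'E'
from h import *
from scipy.spatial.transform import Rotation as R
c=r.camera("wrist");s=r.read_state();t=s["ee_pos"];Rt=R.from_quat(s["eef_rot"]).as_matrix()
for n,x,z,v in (("cap",.0265,.066,239.4),("ball",.0145,.081,285.8),("driveedge",.012,.094,303),("drivebase",.012,.066,273.9)):
    f=lambda d:proj(c,t+Rt@np.array([x+d,0,.0715-z]))[1]
    k=(f(.001)-f(0));print(n,f(0).round(1),v,"offset mm",((v-f(0))/k).round(2))
E
```

```text
cap 239.9 239.4 offset mm 0.22
ball 280.4 285.8 offset mm -2.32
driveedge 300.7 303 offset mm -0.94
drivebase 272.0 273.9 offset mm -0.87
```

Converted, -0.025 rad / 1.5708 = -0.0159.

Emit:
tcp_steps:
  segments:
    - [[0.001, -0.0013, 0], -0.0159, 0.01]
    - [[0.001, -0.0013, 0.008], -0.0159, 0.01]
    - [[0.001, -0.0013, 0.016], -0.0159, 0.01]
    - [[0.001, -0.0013, 0.019], -0.0159, 0.01]
    - [[0.001, -0.0013, 0.021], -0.0159, 0.01]
    - [[0.001, -0.0013, 0.023], -0.0159, 0.01]
    - [[0.001, -0.0013, 0.025], -0.0159, 0.01]
    - [[0.001, -0.0013, 0.025], -0.0159, 0.01]
  grip_force: 45

```text
time: 7.05
ee_pos: [0.578, 0.1524, 0.1453]
eef_rot: [0.54, 0.842, -0.0, -0.0]
ft_force: [0.2, 0.1, -7.8]
width: 0.0237
grip_force: 45.0
```

```bash
python3 -c "
from bench import r
s=r.read_state();print(s['torque'],s['ft_force'],s['ee_pos'])"
```

```text
[-0.09137428 -0.02023898  0.02589   ] [ 0.21492133  0.12565843 -7.76231811] [0.57803753 0.15238481 0.14534047]
```

Emit:
tcp_steps:
  segments:
    - [[0, 0, 0.005], 0, 0.01]
    - [[0, 0, 0.012], 0, 0.01]
    - [[0, 0, 0.02], 0, 0.01]
    - [[0, 0, 0.027], 0, 0.01]
    - [[0, 0, 0.033], 0, 0.01]
    - [[0, 0, 0.036], 0, 0.01]
    - [[0, 0, 0.039], 0, 0.01]
    - [[0, 0, 0.042], 0, 0.01]
    - [[0, 0, 0.042], 0, 0.01]
  grip_force: 45

```text
time: 7.95
ee_pos: [0.578, 0.1524, 0.1032]
eef_rot: [0.54, 0.842, -0.0, -0.0]
ft_force: [0.2, -0.1, -7.3]
width: 0.0237
grip_force: 45.0
```

Emit:
tcp_steps:
  segments:
    - [[0, 0, 0.004], 0, 0.01]
    - [[0, 0, 0.008], 0, 0.01]
    - [[0, 0, 0.012], 0, 0.01]
    - [[0, 0, 0.014], 0, 0.01]
    - [[0, 0, 0.015], 0, 0.01]
    - [[0, 0, 0.016], 0, 0.01]
    - [[0, 0, 0.016], 0, 0.01]
  grip_force: 45

```text
time: 8.65
ee_pos: [0.5781, 0.1524, 0.0875]
eef_rot: [0.54, 0.842, -0.0, -0.0]
ft_force: [-0.6, -0.1, -7.3]
width: 0.0235
grip_force: 45.0
```

Not seated quite yet; a little further until contact shows.

Emit:
tcp_steps:
  segments:
    - [[0, 0, 0.0005], 0, 0.01]
    - [[0, 0, 0.001], 0, 0.01]
    - [[0, 0, 0.0015], 0, 0.01]
    - [[0, 0, 0.0015], 0, 0.01]
  grip_force: 45

```text
time: 9.05
ee_pos: [0.5781, 0.1524, 0.087]
eef_rot: [0.54, 0.842, 0.0, -0.0]
ft_force: [-5.3, -2.4, 3.4]
width: 0.0233
grip_force: 45.1
```

Emit:
tcp_steps:
  segments:
    - [[0, 0, 0.0005], 0, 0.01]
    - [[0, 0, 0.001], 0, 0.01]
    - [[0, 0, 0.0015], 0, 0.01]
    - [[0, 0, 0.0015], 0, 0.01]
  grip_force: 45

```text
time: 9.45
ee_pos: [0.5781, 0.1523, 0.0869]
eef_rot: [0.54, 0.842, 0.0, -0.0]
ft_force: [-12.2, -2.9, 17.2]
width: 0.0237
grip_force: 45.1
```

Emit:
tcp_steps:
  segments:
    - [[0, 0, 0.001], 0, 0.01]
    - [[0, 0, 0.001], 0, 0.05]
    - [[0, 0, 0.001], 0, 0.05]
    - [[0, 0, 0.001], 0, 0.05]
    - [[0, 0, 0.001], 0, 0.05]
    - [[0, 0, -0.03], 0, 0.05]
    - [[0, 0, -0.07], 0, 0.05]
    - [[0, 0, -0.11], 0, 0.05]
    - [[0, 0, -0.133], 0, 0.05]
  grip_force: 30

```text
time: 10.35
ee_pos: [0.5791, 0.1525, 0.221]
eef_rot: [0.54, 0.842, 0.002, 0.001]
ft_force: [0.6, 0.8, -0.7]
width: 0.0498
grip_force: 0.0
```

Emit:
tcp_steps:
  segments:
    - [[-0.02, -0.03, 0], 0.0891, 0.08]
    - [[-0.04, -0.06, 0], 0.1783, 0.08]
    - [[-0.06, -0.095, 0], 0.2674, 0.08]
    - [[-0.08, -0.13, 0], 0.3565, 0.08]
    - [[-0.1, -0.165, 0], 0.4456, 0.08]
    - [[-0.12, -0.195, 0], 0.5348, 0.08]
    - [[-0.128, -0.206, 0], 0.6239, 0.08]
    - [[-0.128, -0.206, 0], 0.6443, 0.08]
    - [[-0.128, -0.206, 0], 0.6443, 0.08]
    - [[-0.128, -0.206, 0], 0.6443, 0.08]

```text
time: 11.35
ee_pos: [0.4446, -0.0498, 0.2176]
eef_rot: [0.88, 0.476, 0.0, 0.0]
ft_force: [0.0, 0.2, -0.3]
width: 0.08
grip_force: 0.0
```

```bash
python3 - <<'E'
from h import *
c=r.camera("wrist");save(c,"w3")
cv2.imwrite("pics/w3s.png",c["img"][60:300,160:480,::-1].repeat(2,0).repeat(2,1))
E
```

```text
(no output)
```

View pics/w3s.png

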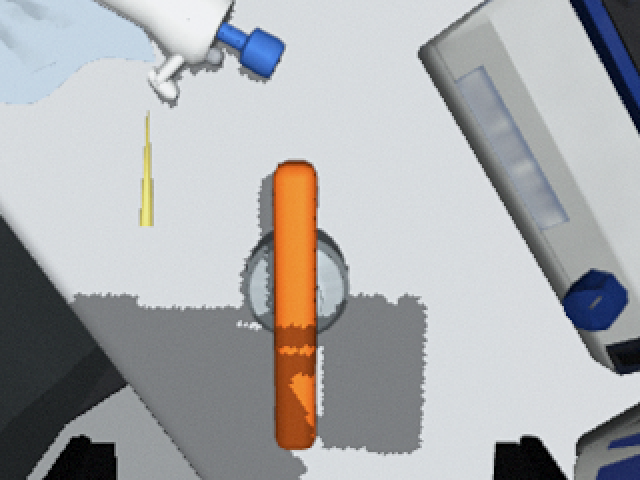

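Orange wing is vertical in the picture, from (308,140) to (308,285), so it is aligned with the tool.

```bash
python3 - <<'E'
from h import *
from scipy.spatial.transform import Rotation as R
c=r.camera("wrist");s=r.read_state();t=s["ee_pos"];Rt=R.from_quat(s["eef_rot"]).as_matrix()
hsv=cv2.cvtColor(c["img"],cv2.COLOR_RGB2HSV);m=cv2.inRange(hsv,(5,150,60),(22,255,255));m[:,:250]=0;m[:,380:]=0;m[300:]=0
m=cv2.morphologyEx(m,cv2.MORPH_OPEN,np.ones((5,5)))
print(cv2.minAreaRect(cv2.findNonZero(m)),cv2.boundingRect(m))
x,y,w,h=cv2.boundingRect(m)
for u,v in((x+w/2,y),(x+w/2,y+h),(x,y+h/2),(x+w,y+h/2)):
    p=atz(c,u,v,.084);print(p.round(4),(Rt.T@(p-t)).round(4))
print(np.degrees(np.arctan2(Rt[1,1],Rt[0,1])))
E
```

```text
((307.5, 212.5), (143.0, 21.0), 90.0) (297, 141, 22, 144)
[0.4745 0.0008 0.084 ] [ 0.0586 -0.0026  0.1335]
[ 0.415  -0.0897  0.084 ] [-0.0497 -0.0029  0.1335]
[ 0.4396 -0.0378  0.084 ] [ 0.0072 -0.0107  0.1335]
[ 0.453  -0.0465  0.084 ] [0.0072 0.0053 0.1335]
-33.195267772776376
```

Emit:
tcp_steps:
  segments:
    - [[0.0045, -0.0038, 0.03], 0, 0.05]
    - [[0.0045, -0.0038, 0.07], 0, 0.05]
    - [[0.0045, -0.0038, 0.11], 0, 0.05]
    - [[0.0045, -0.0038, 0.145], 0, 0.05]
    - [[0.0045, -0.0038, 0.1645], 0, 0.05]
    - [[0.0045, -0.0038, 0.1645], 0, 0.005]
    - [[0.0045, -0.0038, 0.1645], 0, 0.005]
    - [[0.0045, -0.0038, 0.1645], 0, 0.005]
    - [[0.0045, -0.0038, 0.1645], 0, 0.005]
    - [[0.0045, -0.0038, 0.1645], 0, 0.005]
    - [[0.0045, -0.0038, 0.1645], 0, 0.005]
  grip_force: 55

```text
time: 12.55
ee_pos: [0.4443, -0.0439, 0.0537]
eef_rot: [0.88, 0.475, 0.001, 0.0]
ft_force: [-1.3, 0.5, 6.1]
width: 0.0157
grip_force: 55.0
```

Emit:
tcp_steps:
  segments:
    - [[0, 0, -0.005], 0, 0.005]
    - [[0, 0, -0.03], 0, 0.005]
    - [[0, 0, -0.07], 0, 0.005]
    - [[0, 0, -0.11], 0, 0.005]
    - [[0, 0, -0.15], 0, 0.005]
    - [[0, 0, -0.165], 0, 0.005]
    - [[0, 0, -0.165], 0, 0.005]

```text
time: 13.25
ee_pos: [0.4447, -0.0442, 0.2201]
eef_rot: [0.88, 0.475, 0.002, 0.0]
ft_force: [0.4, -0.7, -4.0]
width: 0.0158
grip_force: 55.0
```

Converted, -1.01 rad / 1.5708 = -0.643.

Emit:
tcp_steps:
  segments:
    - [[0.03, 0.001, 0], -0.0891, 0.005]
    - [[0.06, 0.001, 0], -0.1783, 0.005]
    - [[0.095, 0.002, 0], -0.2674, 0.005]
    - [[0.13, 0.003, 0], -0.3565, 0.005]
    - [[0.165, 0.003, 0], -0.4456, 0.005]
    - [[0.2, 0.004, 0], -0.5348, 0.005]
    - [[0.225, 0.004, 0], -0.6175, 0.005]
    - [[0.2378, 0.004, 0], -0.643, 0.005]
    - [[0.2378, 0.004, 0.015], -0.643, 0.005]
    - [[0.2378, 0.004, 0.03], -0.643, 0.005]
    - [[0.2378, 0.004, 0.036], -0.643, 0.005]
    - [[0.2378, 0.004, 0.036], -0.643, 0.005]
  grip_force: 55

```text
time: 14.45
ee_pos: [0.5763, 0.1512, 0.1802]
eef_rot: [0.541, 0.841, -0.001, -0.001]
ft_force: [0.2, -0.1, -3.5]
width: 0.0153
grip_force: 55.0
```

```bash
python3 - <<'E'
from h import *
c=r.camera("wrist");save(c,"w4");print(r.read_state()["ee_pos"])
cv2.imwrite("pics/w4s.png",cv2.resize(c["img"][90:340,180:460,::-1],(672,600),interpolation=cv2.INTER_CUBIC))
E
```

```text
[0.57698057 0.15152489 0.18135649]
```

View pics/w4s.png

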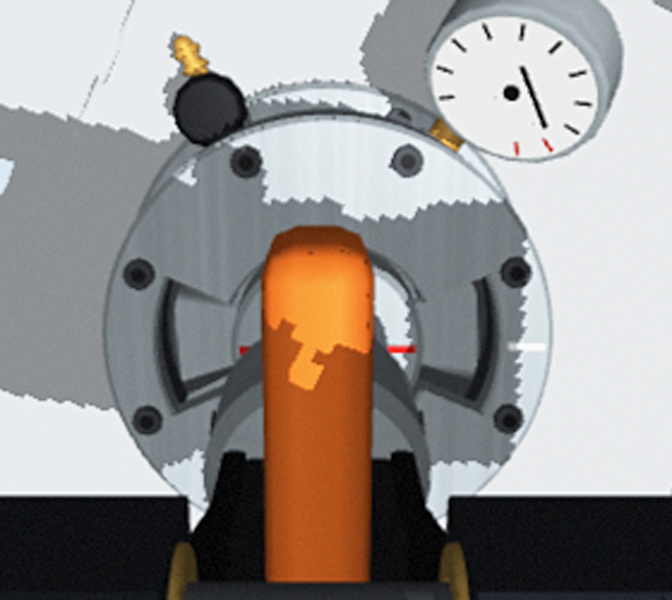

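Collar bolts and red lines are centred at crop x≈327 and the wing at ≈317, so the handle needs about 2.5 mm along +tool y. Part of that is arm settling lag.

Emit:
tcp_steps:
  segments:
    - [[0, 0, 0], 0, 0.005]
    - [[0, 0, 0], 0, 0.005]
    - [[0, 0, 0], 0, 0.005]
  grip_force: 55

```text
time: 14.8
ee_pos: [0.5778, 0.1525, 0.1826]
eef_rot: [0.54, 0.841, 0.0, 0.0]
ft_force: [-0.0, 0.4, -3.6]
width: 0.0156
grip_force: 55.0
```

```bash
python3 - <<'E'
from h import *
from scipy.spatial.transform import Rotation as R
s=r.read_state();t=s["ee_pos"];Rt=R.from_quat(s["eef_rot"]).as_matrix();print(t.round(4),(Rt.T@(np.array([.5782,.1525,t[2]])-t)).round(4),np.degrees(np.arctan2(Rt[1,1],Rt[0,1])))
c=r.camera("wrist");g=cv2.cvtColor(c["img"],cv2.COLOR_RGB2GRAY)
hsv=cv2.cvtColor(c["img"],cv2.COLOR_RGB2HSV);red=cv2.inRange(hsv,(0,150,60),(3,255,255))|cv2.inRange(hsv,(175,150,60),(180,255,255))
o=cv2.inRange(hsv,(5,150,60),(22,255,255));red[:200]=0;o[:190]=0
red[:,:275]=0;red[:,360:]=0;red[260:]=0;v,u=np.nonzero(red);print("red",u.min(),u.max(),v.min(),v.max());
v,u=np.nonzero(o[200:320,280:350]);print("wing",u.min()+280,u.max()+280)
for uu in ((u.min()+u.max())/2+280,): pass
E
```

```text
[0.5778 0.1525 0.1826] [-0.0001  0.0004  0.    ] 24.573072003125436
red 277 348 234 236
wing 289 335
```

Settled: the red lines' midpoint (312.5) now matches the wing (312). Next I lower the handle onto the drive.

Emit:
tcp_steps:
  segments:
    - [[0, 0, 0.008], 0, 0.005]
    - [[0, 0, 0.014], 0, 0.005]
    - [[0, 0, 0.018], 0, 0.005]
    - [[0, 0, 0.021], 0, 0.005]
    - [[0, 0, 0.024], 0, 0.005]
    - [[0, 0, 0.026], 0, 0.005]
    - [[0, 0, 0.028], 0, 0.005]
    - [[0, 0, 0.028], 0, 0.005]
  grip_force: 55

```text
time: 15.65
ee_pos: [0.5775, 0.1528, 0.1538]
eef_rot: [0.54, 0.842, 0.0, -0.0]
ft_force: [0.4, 1.0, -3.8]
width: 0.0158
grip_force: 55.0
```

Emit:
tcp_steps:
  segments:
    - [[0, 0, 0.002], 0, 0.005]
    - [[0, 0, 0.004], 0, 0.005]
    - [[0, 0, 0.006], 0, 0.005]
    - [[0, 0, 0.008], 0, 0.005]
    - [[0, 0, 0.01], 0, 0.005]
    - [[0, 0, 0.012], 0, 0.005]
    - [[0, 0, 0.014], 0, 0.005]
    - [[0, 0, 0.016], 0, 0.005]
    - [[0, 0, 0.0175], 0, 0.005]
    - [[0, 0, 0.0175], 0, 0.005]
  grip_force: 60

```text
time: 16.65
ee_pos: [0.5775, 0.1524, 0.1361]
eef_rot: [0.54, 0.841, -0.0, -0.0]
ft_force: [1.5, 2.7, -3.2]
width: 0.0157
grip_force: 60.0
```

Emit:
tcp_steps:
  segments:
    - [[0, 0, 0.001], 0, 0.005]
    - [[0, 0, 0.002], 0, 0.005]
    - [[0, 0, 0.002], 0, 0.005]
  grip_force: 60

```text
time: 16.95
ee_pos: [0.5777, 0.1525, 0.1358]
eef_rot: [0.54, 0.841, 0.0, -0.0]
ft_force: [-5.3, 2.1, 9.1]
width: 0.0151
grip_force: 60.0
```

Converted, 0.86 rad / 1.5708 = 0.5475.

Emit:
tcp_steps:
  segments:
    - [[0, 0, -0.001], 0, 0.005]
    - [[0, 0, -0.001], 0, 0.005]
    - [[0, 0, -0.001], 0.0382, 0.005]
    - [[0, 0, -0.001], 0.1019, 0.005]
    - [[0, 0, -0.001], 0.1655, 0.005]
    - [[0, 0, -0.001], 0.2292, 0.005]
    - [[0, 0, -0.001], 0.2928, 0.005]
    - [[0, 0, -0.001], 0.3565, 0.005]
    - [[0, 0, -0.001], 0.4202, 0.005]
    - [[0, 0, -0.001], 0.4838, 0.005]
    - [[0, 0, -0.001], 0.5475, 0.005]
    - [[0, 0, -0.001], 0.5475, 0.005]
  grip_force: 60

```text
time: 18.15
ee_pos: [0.5787, 0.1524, 0.1359]
eef_rot: [0.842, 0.539, 0.001, 0.001]
ft_force: [4.0, 2.8, -0.4]
width: 0.0151
grip_force: 60.0
```

```bash
python3 -c "
from bench import r
s=r.read_state();print(s['torque'])"
```

```text
[ 0.74311067 -0.96392756  0.03533503]
```

Converted, 0.29 rad / 1.5708 = 0.1846.

Emit:
tcp_steps:
  segments:
    - [[0, 0, 0], 0.0382, 0.005]
    - [[0, 0, 0], 0.0764, 0.005]
    - [[0, 0, 0], 0.1082, 0.005]
    - [[0, 0, 0], 0.1337, 0.005]
    - [[0, 0, 0], 0.1528, 0.005]
    - [[0, 0, 0], 0.1719, 0.005]
    - [[0, 0, 0], 0.1846, 0.005]
    - [[0, 0, 0], 0.1846, 0.005]
  grip_force: 60

```text
time: 18.95
ee_pos: [0.5789, 0.1523, 0.136]
eef_rot: [0.911, 0.413, 0.001, 0.001]
ft_force: [6.6, 2.7, -1.3]
width: 0.0158
grip_force: 60.2
```

```bash
python3 -c "
from bench import r
s=r.read_state();print(s['torque'])"
```

```text
[ 0.68390128 -1.46876057  0.52345465]
```

Converted, -0.02 rad / 1.5708 = -0.0127.

Emit:
tcp_steps:
  segments:
    - [[0, 0, 0], -0.0127, 0.005]
    - [[0, 0, 0], -0.0127, 0.005]
    - [[0, 0, 0], -0.0127, 0.04]
    - [[0, 0, 0], -0.0127, 0.04]
    - [[0, 0, 0], -0.0127, 0.04]
    - [[0, 0, -0.02], -0.0127, 0.04]
    - [[0, 0, -0.06], -0.0127, 0.04]
    - [[0, 0, -0.1], -0.0127, 0.04]
    - [[0, 0, -0.12], -0.0127, 0.04]
    - [[0, 0, -0.12], -0.0127, 0.04]
  grip_force: 20

```text
time: 19.95
ee_pos: [0.5787, 0.1526, 0.2586]
eef_rot: [0.907, 0.421, 0.002, -0.0]
ft_force: [-0.0, 0.5, -0.9]
width: 0.04
grip_force: 0.0
```

```bash
python3 - <<'E'
from h import *
c=r.camera("wrist");t=r.camera("top")
a=cv2.resize(c["img"][60:300,180:460,::-1],(500,428));b=cv2.resize(t["img"][165:250,205:300,::-1],(300,268),interpolation=cv2.INTER_CUBIC)
o=np.zeros((428,800,3),np.uint8);o[:,:500]=a;o[:268,500:]=b;cv2.imwrite("pics/fin.png",o)
hsv=cv2.cvtColor(c["img"],cv2.COLOR_RGB2HSV);print(r.read_state()["ft_force"])
E
```

```text
[-0.89730084 -0.45767181 -0.35161301]
```

View pics/fin.png

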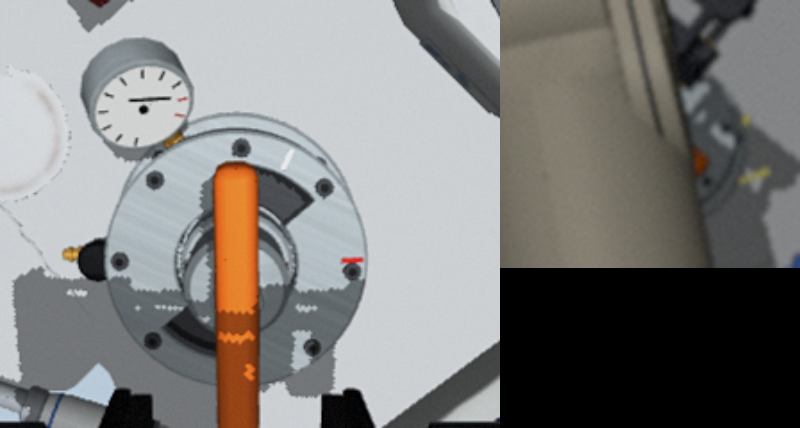

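The wing stands square to the red lock line at (352,261), with the handle low on the plug. The slots at (285,195) and (190,330) are free of lugs, so the plug is locked. Handing in.

```bash
python3 -c "
from bench import r
print(r.close_job())"
```

```text
the job is handed in; nothing more can be done
None
```

The plug is seated in the bore and turned clockwise about 62° to its stop. The handle is fully down on the drive and released, and the job was handed in at about 20 s; the hand-in returned no verdict, and the ball click was inferred from the seating height and force.

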